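# Snap the rim of the paper box's lid shut

## Robot

A 6-joint arm with a two-finger parallel gripper is mounted at the origin on the work surface. World frame = base frame: x ahead of the robot, y to its left, z up, the work surface at z = 0. Lengths are in m, angles in rad, forces in N, time in s.
With the tool pointing down it reaches from about 0.3 to 0.875 m from the base axis. Payload 6.4 kg.
Tool frame: the origin (TCP) lies midway between the tips of the shut fingers; the grasp point (between the pads) lies 19 mm behind it; z points along the fingers, y is the direction in which the jaws open and shut (so a half turn about z gives the same grasp; the last joint's range is limited). The gripper opens to 85 mm and grips with 20 to 120 N. Pads are 22 mm wide; open, the fingers measure 114 mm over their backs; the gripper's body (76 mm by 85 mm) begins 54 mm behind the grasp point. The pads swing forward as they close: fully open they stand 13 mm farther back than shut.
Start: joints at [1.081, 0.181, 1.607, -0, 1.354, -0.206], TCP at [0.161, 0.552, 0.231] pointing down, gripper open.
Joint ranges: [-2.99, 2.99], [-0.89, 2.07], [0.3, 2.58], [-1.14, 4.28], [0, 2.63], [-3.12, 3.12]. Speed limits (rad/s): [2.57, 2.57, 3.01, 3.14, 3.14, 3.14].

## Interface

Orientations are given as a unit quaternion [w, x, y, z].
In Python, from bench import ctrl gives the robot as it stands. The module is installed in compiled form; this text tells all that it offers.
- The arm moves only by the tool arm_command, never from a script. Its argument "plan" is one flat list of numbers, 4 for each row, row after row: the shift along the tool's x, y, z in mm, then the turn about the tool's z in rad. A call has 1 to 20 rows; each row shifts and turns the commanded pose from where the row before left it, along the tool's axes as they then stand; what a row does not reach is not made up. A row lasts 1/10 s, in which the tool goes at most 50 mm and 8.59 degrees, less where a joint would pass 70% of its speed; a pose out of reach is approached as far as the arm can. A call is refused whole if a number of a shift passes 50 or a number of a turn 0.15, either way. A call with a gripper value outside its range is refused whole. "grip" is the opening, from 0 (shut) to 1 (fully open), set as the call begins (left out, the last holds). The fingers move at their own pace and stop on an object; the grip force is fixed at half the most. Time passes only in rows, so rows that do not move let the fingers close. It gives the time, the measured TCP pose, the force and the opening at its end, in the units of the state.
- ctrl.get_obs(): the state, without advancing time (a new reading comes with each control period).
- ctrl.camera(name): name is "scene" or "top" or "wrist"; returns a dict with "color" (480x640x3 uint8, red, green, blue), "camera_matrix" (3x3 intrinsics, pixels), "eye" and "attitude" of the camera in the world; the wrist camera has in their place "T_tool_cam" (4x4, takes a point from camera to tool coordinates, whose origin is the TCP and whose axes are the flange's). Camera axes: x right, y up, looking along -z (the intrinsics and any distortion apply to the point x, -y, -z); pixel columns grow to the right and rows downward; lengths in m; the calibration is good to about 2 mm. A picture is of the moment at which its call begins: read the wrist's pose just before it. There is no depth.
- ctrl.hand_in(): hands the job in, once; it reports no verdict.
The state is a dict: "time_s": time; "q": joint angles; "dq": joint speeds; "joint_efforts": joint torques, N m; "eef_pos": TCP position; "eef_rot": TCP orientation; "wrist_force": force on the tool from outside, world axes, zero at the start; "torque": the same for the moment, N m; "opening": opening from 0.0 (shut) to 1.0 (fully open).
Only numpy, scipy, OpenCV 4.12 (cv2) and the standard library are available. Lean on these libraries where they do the work, as an engineer would, in place of code of your own. Each camera call takes 0.05 s, during which the arm holds its last target. There are 200 camera calls.

## Task

Close the clear box of calligraphy paper on the desk: with the fingertips, press down each raised red section of its lid's rim, side by side, until all four sides have clicked shut and lie flat. Press only: do not lift, tip or shove the box, leave the ink bottle, the cup and the paperweight as they stand, and finish clear of everything.

Things in the scene. Friction and masses are not known exactly. Their poses are not given: they have to be found in the camera images.
- box: clear plastic box of paper, 150 mm (x) by 200 mm (y), 80 mm tall, 1.4 kg, loose on the desk; origin at the centre of its underside, z up, +x roughly away from the robot. Lid: white plate and corners, top 85 mm above the desk, and a red rim in four hinged sections, one per side; one not snapped on stands up, outer edge about 13 mm raised; shut, it is level, top 88 mm above the desk
- near (a joint): red rim section (132 by 30 by 6 mm) on the long side nearest the robot (the box's -x side), hinged on its inner edge 47 mm from the box's middle: about 0 rad standing up, 0.45 clicked shut (end stop). Pressed on its mark it resists with about 8 N, gives past about 0.27 rad, snaps to 0.45 and stays; let go sooner it springs up
- near_mark (a point): centre of the black press mark (14 by 40 mm) on the upper face of that section, 20 mm out from its hinge line; it moves with the section: about 96 mm above the desk when up, 88 mm when shut
- far (a joint): red rim section (132 by 30 by 6 mm) on the long side away from the robot (the box's +x side), hinged on its inner edge 47 mm from the box's middle: about 0 rad standing up, 0.45 clicked shut (end stop). Pressed on its mark it resists with about 8 N, gives past about 0.27 rad, snaps to 0.45 and stays; let go sooner it springs up; may start shut
- far_mark (a point): centre of the black press mark (14 by 40 mm) on the upper face of that section, 20 mm out from its hinge line; it moves with the section: about 96 mm above the desk when up, 88 mm when shut
- left (a joint): red rim section (82 by 30 by 6 mm) on the short side on the robot's left (+y), hinged on its inner edge 72 mm from the box's middle: about 0 rad standing up, 0.45 clicked shut (end stop). Pressed on its mark it resists with about 8 N, gives past about 0.27 rad, snaps to 0.45 and stays; let go sooner it springs up
- left_mark (a point): centre of the black press mark (14 by 40 mm) on the upper face of that section, 20 mm out from its hinge line; it moves with the section: about 96 mm above the desk when up, 88 mm when shut
- right (a joint): red rim section (82 by 30 by 6 mm) on the short side on the robot's right (-y), hinged on its inner edge 72 mm from the box's middle: about 0 rad standing up, 0.45 clicked shut (end stop). Pressed on its mark it resists with about 8 N, gives past about 0.27 rad, snaps to 0.45 and stays; let go sooner it springs up; may start shut
- right_mark (a point): centre of the black press mark (14 by 40 mm) on the upper face of that section, 20 mm out from its hinge line; it moves with the section: about 96 mm above the desk when up, 88 mm when shut
- ink: black ink bottle with a red cap, 52 mm across, 95 mm tall, beside the box; origin at the centre of its underside
- cup: blue ceramic water cup, 68 mm across, 70 mm tall, empty, beside the box; origin at the centre of its underside
- weight: dark wooden paperweight bar, 35 by 150 by 16 mm, lying beyond the box; origin at the centre of its underside
There are look-alikes about, which are no part of the job. What is shaped like the cup but yellow is not meant.

How it is judged:
At the end, for the whole second after the job is handed in: All four rim sections are shut (joint above 0.42 rad), the box stands upright and at rest within 30 mm of where it was, and the ink bottle, the cup and the paperweight are upright within 20 mm of where they stood (value of joint each of near, far, left, right above 0.42 rad and distance of box from where it was at the start of the episode below 0.03 m and angle between box's own z axis and vertical below 0.05 rad and linear speed of box below 0.01 m/s and distance of each of ink, cup, weight from where it was at the start of the episode below 0.02 m and angle between each of ink, cup, weight's own z axis and vertical below 0.1 rad); the robot touches nothing.
It fails at once if the box is lifted, tipped or shoved more than 30 mm (height (world z) of box above 0.01 m or angle between box's own z axis and vertical above 0.1 rad or distance of box from where it was at the start of the episode above 0.03 m).
It fails at once if the ink bottle, the cup or the paperweight is lifted, tipped or moved more than 20 mm (distance of any of ink, cup, weight from where it was at the start of the episode above 0.02 m or angle between any of ink, cup, weight's own z axis and vertical above 0.3 rad or height (world z) of any of ink, cup, weight above 0.01 m).
It also fails if it takes over 45 s, if anything falls off the work surface, if the arm or the gripper's body presses on something with over 40 N, if the wrist force passes 120 N, or if a joint passes its speed limit or range.

## Working session

There is one attempt and no reset: what is moved stays moved. The work goes in short steps, Python scripts to look and compute and a tool call to move; the robot and the scene stay as the last step left them, time stands still between calls to the robot, and variables do not carry over. Pictures are saved under pics/ and viewed, about 8 in all and at most 12, crops included, and the job is handed in when it is done.

Besides the shell and the picture viewer there is one more tool, called in YAML: its name, and indented under it one key for each argument. arm_command: Moves the arm, as the interface text tells. Its arguments: {"type":"object","properties":{"plan":{"type":"array","items":{"type":"number"}},"grip":{"type":"number"}},"required":["plan"]}

```bash
mkdir -p pics
cat > h.py <<'E'
from bench import ctrl
import cv2, numpy as np
from scipy.spatial.transform import Rotation as R
def snap(name,fn):
    c=ctrl.camera(name); cv2.imwrite('pics/'+fn,c['color'][:,:,::-1]); return c
def rot(a):
    a=np.array(a,float)
    return a if a.shape==(3,3) else R.from_quat(a,scalar_first=True).as_matrix()
def pix2plane(c,u,v,z,T=None):
    K=np.array(c['camera_matrix']); d=np.linalg.inv(K)@[u,v,1]; d=np.array([d[0],-d[1],-d[2]])
    if T is None: A=rot(c['attitude']); e=np.array(c['eye'])
    else: A=T[:3,:3]; e=T[:3,3]
    d=A@d; return e+d*(z-e[2])/d[2]
E
python3 - <<'E'
from h import *
o=ctrl.get_obs(); print(o)
for n in('top','scene'):
    c=snap(n,n+'1.png'); print({k:v for k,v in c.items() if k!='color'})
E
```

```text
{'time_s': 0.0, 'q': array([ 1.08069259e+00,  1.81558947e-01,  1.60802204e+00,  1.71954240e-05,
        1.35377803e+00, -2.06256702e-01]), 'dq': array([-0.00141632,  0.00037136,  0.00036883, -0.00019857,  0.00081135,
       -0.00036749]), 'joint_efforts': array([ 2.20091468e-03, -4.44861495e+01, -3.51343024e+01, -1.04160174e-04,
        9.45159554e-03, -1.04602466e-05]), 'eef_pos': array([0.16071724, 0.55150627, 0.2303673 ]), 'eef_rot': array([-3.09221193e-04,  1.41449340e-01,  9.89945102e-01, -8.27321572e-04]), 'wrist_force': array([0.23422153, 0.10386427, 0.06722682]), 'torque': array([-0.01448912, -0.02967928, -0.02114817]), 'opening': 0.9982649036595559}
{'camera_matrix': array([[539.94988288,   0.        , 317.54657256],
       [  0.        , 539.94988288, 237.87447781],
       [  0.        ,   0.        ,   1.        ]]), 'eye': array([0.48138712, 0.03764989, 0.9305647 ]), 'attitude': array([-0.69711368, -0.05828666,  0.04843802,  0.71294385])}
{'camera_matrix': array([[444.87613063,   0.        , 314.39508658],
       [  0.        , 444.87613063, 245.75158968],
       [  0.        ,   0.        ,   1.        ]]), 'eye': array([0.93019174, 0.25944342, 0.70121165]), 'attitude': array([0.46620726, 0.12408476, 0.23617178, 0.84349076])}
```

View pics/top1.png

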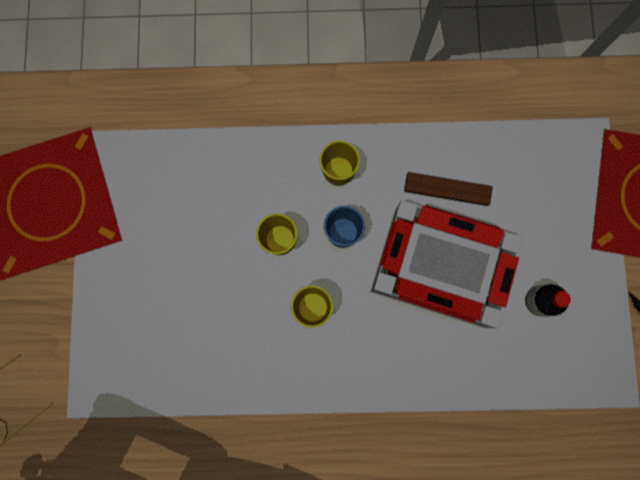

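View pics/scene1.png

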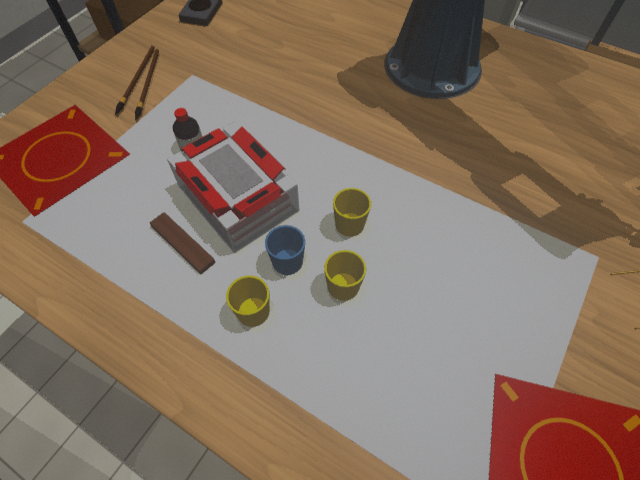

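The top view shows the box with its marks at about far (461,224), near (439,300), left (397,245) and right (507,280). The ink bottle is at (550,300), the blue cup at (345,227) and the weight at (448,188).

Run:
```python
from h import *
c=ctrl.camera('top'); im=c['color']; g=im.max(2).astype(int)
P={}
for n,(u,v) in dict(far=(461,224),near=(439,300),left=(397,245),right=(507,280)).items():
    m=np.zeros_like(g,np.uint8); m[v-16:v+17,u-16:u+17]=(g[v-16:v+17,u-16:u+17]<70)
    k,l,s,ce=cv2.connectedComponentsWithStats(m); i=l[v,u]
    pc=ce[i]; P[n]=(pix2plane(c,*pc,.096),pix2plane(c,*pc,.088)); print(n,i,pc.round(1),s[i],P[n][0].round(4),P[n][1].round(4))
A=[pix2plane(c,u,v,.085)[:2].round(3) for u,v in((407,211),(511,241),(490,317),(385,283))];print('corners',A)
for n in('near','far','left','right'): pass
f=P['far'][0]-P['near'][0]; l=P['left'][0]-P['right'][0]
print(np.linalg.norm(f),np.arctan2(f[1],f[0]),np.linalg.norm(l),np.arctan2(-l[0],l[1]))
for n,u,v,z in(('ink',552,300,.09),('cup',345,227,.07),('w',448,188,.016)): print(n,pix2plane(c,u,v,z).round(3))
big=cv2.resize(im[190:340,360:580],None,fx=3.6,fy=3.6,interpolation=2); cv2.imwrite('pics/top2.png',big[:,:,::-1])
s=ctrl.camera('scene')['color'][100:260,150:320]; cv2.imwrite('pics/sc2.png',cv2.resize(s,None,fx=3.6,fy=3.6,interpolation=2)[:,:,::-1])
```

```text
far 3 [461.1 223.9] [448 217  27  15 209] [ 0.6253 -0.1769  0.096 ] [ 0.6267 -0.1789  0.088 ]
near 1 [439.5 300.2] [427 293  26  15 196] [ 0.5077 -0.1368  0.096 ] [ 0.508  -0.1385  0.088 ]
left 1 [396.2 244.8] [390 232  14  26 191] [ 0.5948 -0.0742  0.096 ] [ 0.5959 -0.0753  0.088 ]
right 2 [506.6 280.1] [500 268  14  26 217] [ 0.5361 -0.2411  0.096 ] [ 0.5366 -0.2438  0.088 ]
corners [array([ 0.65 , -0.095]), array([ 0.598, -0.256]), array([ 0.481, -0.215]), array([ 0.537, -0.056])]
0.12427713513206182 -0.32857447791646943 0.17689517968933618 -0.3383642931739442
ink [ 0.504 -0.31   0.09 ]
cup [0.629 0.004 0.07 ]
w [ 0.703 -0.179  0.016]
```

View pics/sc2.png

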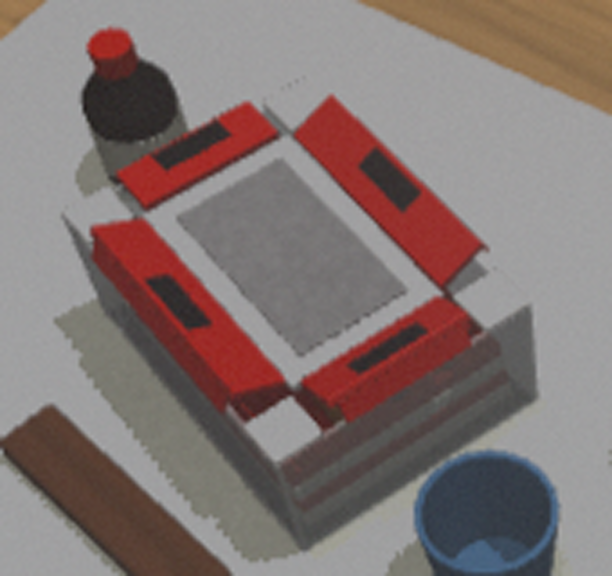

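All four sections stand up: the scene crop shows every mark tilted. The box centre is about (0.566,-0.157) with yaw -0.333. The opposite marks measure 124 and 177 mm apart, against about 128 and 178 expected. I'll go above the centre with the fingers shut and take one close look.

```bash
cat >> h.py <<'E'
def go(p,yaw=None):
    o=ctrl.get_obs(); M=rot(o['eef_rot']); d=M.T@(np.array(p)-o['eef_pos'])*1000
    a=np.arctan2(M[1,0],M[0,0]); t=0 if yaw is None else -((yaw-a+np.pi/2)%np.pi-np.pi/2)
    print('shift mm',d.round(1),'turn',round(t,3),'yaw now',round(a,3),'tcp',o['eef_pos'].round(4),'F',o['wrist_force'].round(1),'t',o['time_s'])
E
python3 - <<'E'
from h import *
go((.566,-.157,.24),-.333)
E
```

```text
shift mm [-587.4 -566.9   -8.8] turn 0.049 yaw now 2.858 tcp [0.1608 0.5517 0.2307] F [0.  0.2 0.3] t 0.2
```

arm_command:
  plan: [-29,-28,-0.5,0,-29,-28,-0.5,0,-29,-28,-0.5,0,-29,-28,-0.5,0,-29,-28,-0.5,0,-29,-28,-0.5,0,-29,-28,-0.5,0,-29,-28,-0.5,0,-29,-28,-0.5,0,-29,-28,-0.5,0,-29,-28,-0.5,0,-29,-28,-0.5,0,-29,-28,-0.5,0,-29,-28,-0.5,0,-29,-28,-0.5,0,-29,-28,-0.5,0,-29,-28,-0.5,0,-29,-28,-0.5,0,-29,-28,-0.5,0,-20,-20,0,0.05]
  grip: 0

```text
time_s: 2.2
eef_pos: [0.5554, -0.1402, 0.2405]
eef_rot: [0.0, 0.167, 0.986, -0.0]
wrist_force: [0.8, 0.2, 0.2]
opening: 0.001
```

Run:
```python
from h import *
go((.566,-.157,.24),-.333)
o=ctrl.get_obs(); c=snap('wrist','w1.png'); print(o['opening'],np.array(c['T_tool_cam']).round(3).tolist(),c['camera_matrix'])
```

```text
shift mm [-15.5 -12.3   0.6] turn -0.003 yaw now 2.806 tcp [ 0.5554 -0.1402  0.2405] F [0.8 0.2 0.2] t 2.2
0.0011160333359619336 [[-0.001, 0.961, 0.278, 0.072], [1.0, 0.001, -0.0, 0.001], [-0.0, 0.278, -0.961, -0.143], [0.0, 0.0, 0.0, 1.0]] [[395.69755997   0.         325.0853939 ]
 [  0.         395.69755997 236.28265774]
 [  0.           0.           1.        ]]
```

View pics/w1.png

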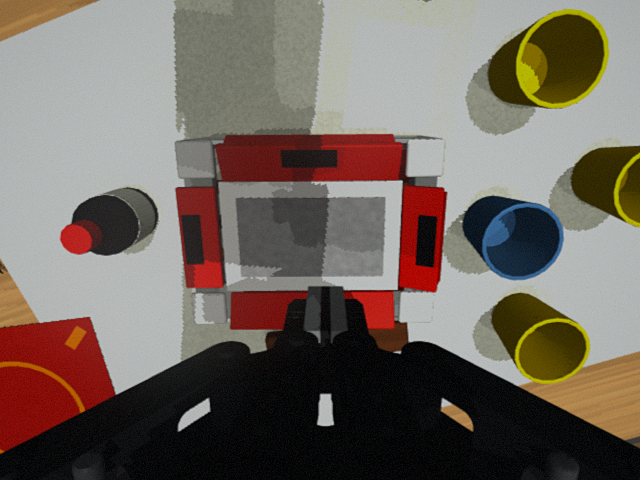

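The wrist view shows the near mark at (309,158), right at (193,240) and left at (426,241). The far mark is hidden by the fingers. The box is well aligned with the tool.

Run:
```python
from h import *
o=ctrl.get_obs(); c=ctrl.camera('wrist'); T=np.eye(4); T[:3,:3]=rot(o['eef_rot']); T[:3,3]=o['eef_pos']; T=T@np.array(c['T_tool_cam'])
Q={n:pix2plane(c,u,v,.096,T) for n,u,v in(('near',309,158),('right',193,240),('left',426,241))}
for n in Q: print(n,Q[n].round(4))
l=Q['left']-Q['right'];print(np.linalg.norm(l),np.arctan2(-l[0],l[1]),(Q['left']+Q['right'])/2)
```

```text
near [ 0.509  -0.1384  0.096 ]
right [ 0.5369 -0.2424  0.096 ]
left [ 0.5968 -0.0763  0.096 ]
0.1765649049092627 -0.3461288836795008 [ 0.56686112 -0.1593824   0.096     ]
```

Both cameras agree within 2 mm, giving centre (0.5665,-0.158) and yaw -0.338. Pressing near first.

arm_command:
  plan: [24,-6.5,0,0,24,-6.5,0,0,0,0,30,0,0,0,40,0,0,0,40,0,0,0,20,0,0,0,5,0,0,0,5,0,0,0,4,0,0,0,4,0,0,0,3,0,0,0,0,0,0,0,0,0]

```text
time_s: 3.6
eef_pos: [0.5055, -0.1345, 0.0903]
eef_rot: [0.001, 0.166, 0.986, -0.0]
wrist_force: [0.1, 0.4, -0.3]
opening: 0.0
```

Run:
```python
from h import *
go((.5061,-.1368,.088))
snap('scene','s3.png')
s=cv2.imread('pics/s3.png')[80:260,150:350]; cv2.imwrite('pics/s3c.png',cv2.resize(s,None,fx=3,fy=3))
```

```text
shift mm [-1.3 -1.9  2.3] turn 0 yaw now 2.808 tcp [ 0.5055 -0.1345  0.0903] F [ 0.1  0.4 -0.3] t 3.6
```

View pics/s3c.png

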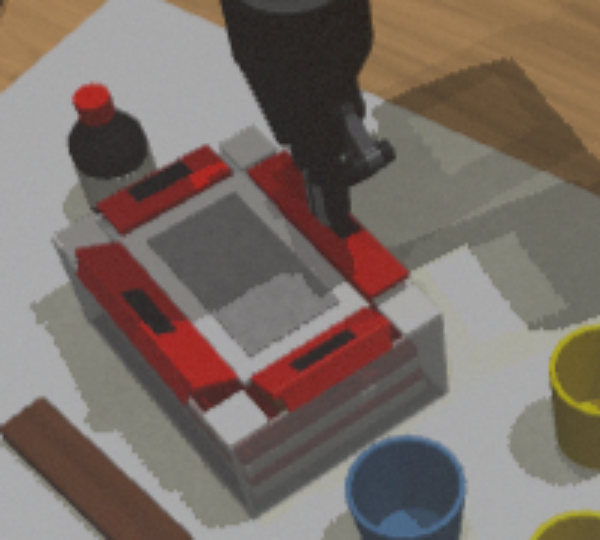

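The near section now lies flat, and the force dropped to about 0 as it snapped at tip z 0.090. Next, left with the same tool heading.

arm_command:
  plan: [0,0,-20,0,0,0,-20,0,-22,29,0,0,-22,29,0,0,-21.5,29,0,0,0,0,0,0,0,0,20,0,0,0,5,0,0,0,5,0,0,0,4,0,0,0,4,0,0,0,3,0,0,0,0,0,0,0,0,0]

```text
time_s: 5.05
eef_pos: [0.5952, -0.0738, 0.0887]
eef_rot: [-0.0, 0.166, 0.986, -0.0]
wrist_force: [0.1, -0.7, 0.1]
opening: 0.001
```

Run:
```python
from h import *
go((.596,-.074,.089))
go((.537,-.242,.13))
```

```text
shift mm [-0.9  0.1 -0.3] turn 0 yaw now 2.808 tcp [ 0.5952 -0.0738  0.0887] F [ 0.1 -0.7  0.1] t 5.05
shift mm [  -0.2 -178.   -41.2] turn 0 yaw now 2.808 tcp [ 0.5952 -0.0738  0.0887] F [ 0.1 -0.7  0.1] t 5.05
```

Now right.

arm_command:
  plan: [0,0,-20,0,0,0,-21,0,0,-44,0,0,0,-44,0,0,0,-45,0,0,0,-45,0,0,0,0,0,0,0,0,20,0,0,0,5,0,0,0,5,0,0,0,4,0,0,0,4,0,0,0,3,0,0,0,0,0,0,0,0,0]

```text
time_s: 6.55
eef_pos: [0.5372, -0.2418, 0.089]
eef_rot: [0.0, 0.166, 0.986, -0.0]
wrist_force: [-0.1, -0.3, 0.5]
opening: -0.002
```

Run:
```python
from h import *
go((.537,-.242,.089))
go((.6269,-.1792,.13))
```

```text
shift mm [ 0.1 -0.3 -0. ] turn 0 yaw now 2.808 tcp [ 0.5372 -0.2418  0.089 ] F [-0.1 -0.3  0.5] t 6.55
shift mm [-64.3  88.5 -41. ] turn 0 yaw now 2.808 tcp [ 0.5372 -0.2418  0.089 ] F [-0.1 -0.3  0.5] t 6.55
```

Now far. After it I'll rise and back off toward the robot to look.

arm_command:
  plan: [0,0,-20,0,0,0,-21,0,-22,29.5,0,0,-22,29.5,0,0,-20.5,29.5,0,0,0,0,0,0,0,0,20,0,0,0,5,0,0,0,5,0,0,0,4,0,0,0,4,0,0,0,3,0,0,0,0,0,0,0,0,0]

```text
time_s: 7.95
eef_pos: [0.6264, -0.1792, 0.0884]
eef_rot: [-0.001, 0.166, 0.986, 0.0]
wrist_force: [0.2, 0.6, -0.3]
opening: 0.002
```

arm_command:
  plan: [0,0,-40,0,0,0,-40,0,0,0,-40,0,0,0,-40,0,35,35,0,0,35,35,0,0,35,35,0,0,35,35,0,0,35,35,0,0,35,35,0,0,0,35,0,0,0,35,0,0,0,35,0,0,0,0,0,0]

```text
time_s: 9.35
eef_pos: [0.5319, 0.1905, 0.2486]
eef_rot: [-0.0, 0.164, 0.986, 0.001]
wrist_force: [0.8, -0.4, -0.1]
opening: -0.001
```

Run:
```python
from h import *
go((.5,.2,.25))
a=snap('top','t4.png'); b=snap('scene','s4.png')
A=cv2.resize(cv2.imread('pics/t4.png')[150:340,310:580],(400,281)); B=cv2.resize(cv2.imread('pics/s4.png')[80:290,130:350],(400,382))
A=cv2.copyMakeBorder(A,0,101,0,0,0); cv2.imwrite('pics/f4.png',np.hstack([A,B]))
c=a;g=a['color'].max(2)
for n,(u,v) in dict(far=(461,224),near=(439,300),left=(397,245),right=(507,280)).items():
    m=np.zeros_like(g); m[v-16:v+17,u-16:u+17]=(g[v-16:v+17,u-16:u+17]<70)
    k,l,s,ce=cv2.connectedComponentsWithStats(m); i=1+np.argmax(s[1:,4]); print(n,ce[i].round(1),s[i],pix2plane(c,*ce[i],.088).round(4))
```

```text
shift mm [33.2 -1.4 -1.4] turn 0 yaw now 2.812 tcp [0.5319 0.1905 0.2486] F [ 0.8 -0.4 -0.1] t 9.35
far [460.6 221.9] [448 216  26  13 187] [ 0.6299 -0.1784  0.088 ]
near [437.6 303.3] [425 296  26  15 199] [ 0.5032 -0.1352  0.088 ]
left [392.6 244.7] [386 233  14  25 188] [ 0.5962 -0.0698  0.088 ]
right [506.6 279.9] [500 268  14  25 199] [ 0.5369 -0.2439  0.088 ]
```

View pics/f4.png

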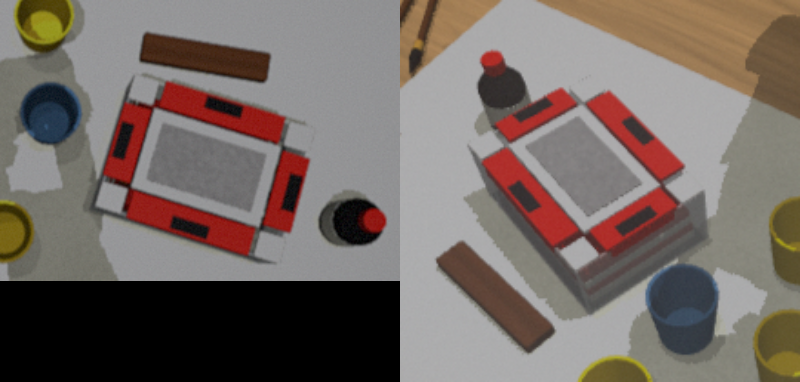

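In the last pictures all four sections lie flush. The mark spacings fit the shut geometry: near–far 134 mm (134 expected) and left–right 184 mm (184 expected). The ink, cup and weight look unmoved.

```bash
python3 -c "
from bench import ctrl
print(ctrl.hand_in(), ctrl.get_obs()['time_s'])"
```

```text
the job is handed in; nothing more can be done
the job is handed in; nothing more can be done
```

I pressed the near, left, right and far rim sections in turn with the shut fingers, lifted clear and handed the job in at about 9.5 s. `hand_in` gives no verdict.

- **Lid:** the last pictures show all four sections flush. The mark spacings are 134 mm near–far and 184 mm left–right, which is what a fully shut lid should give. I judged this from the pictures, since the joint angles can't be read.
- **Box and neighbours:** the box's centre shifted by no more than about 1–2 mm. The ink bottle, cup and paperweight stood as before, judged by eye and not re-measured.
- **Forces:** the readings were below 1 N at the end of each press. I did not record the peaks during the presses.
- **One disagreement:** I first took the right section to be raised, but its mark did not move when pressed, so it was probably already shut.

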